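# Complete the coupling-hub carrier and hang it on its stand

## Task

Fill every empty pocket of the handled carrier with a spare coupling hub from the table, one hub to a pocket, standing flat on the pocket floor with its jaws up; leave the hubs that are already in the carrier where they are, and leave surplus spares on the table. When the carrier is complete, and only then, hang it by its handle on both prongs of the hook stand, so that it hangs level and still, and let go. Do not disturb the other things on the table.

Things in the scene. Friction and masses are not known exactly. Their poses are not given: they have to be found in the camera images.
- carrier: Loose black tray, 150 (x) x 170 (y) x 20 mm high, with a steel arch handle, 0.3 kg; origin centre of underside, z up; same after a half turn. Six pockets 38 x 38 mm, floor at z 4, walls to z 20, but at both y sides of each pocket a finger slot 25 mm wide down to z 8; rows x -52, 52, y -62, 0, 62. Handle: bar along y at x 0, 12 mm wide, z 78 to 90, 118 long, on posts at y -55 and 55.
- pocket_0 (a point): Centre of the floor of one pocket of the carrier, at x = -52, y = -62, z = 4 mm in the carrier's frame; axes as the carrier.
- pocket_1 (a point): Centre of the floor of one pocket of the carrier, at x = -52, y = 0, z = 4 mm in the carrier's frame; axes as the carrier.
- pocket_2 (a point): Centre of the floor of one pocket of the carrier, at x = -52, y = 62, z = 4 mm in the carrier's frame; axes as the carrier.
- pocket_3 (a point): Centre of the floor of one pocket of the carrier, at x = 52, y = -62, z = 4 mm in the carrier's frame; axes as the carrier.
- pocket_4 (a point): Centre of the floor of one pocket of the carrier, at x = 52, y = 0, z = 4 mm in the carrier's frame; axes as the carrier.
- pocket_5 (a point): Centre of the floor of one pocket of the carrier, at x = 52, y = 62, z = 4 mm in the carrier's frame; axes as the carrier.
- handle_bar (a point): Point on the carrier: middle of the underside of the handle bar (78 mm above the tray's underside); axes as the carrier.
- hook_stand: Fixed grey stand, base plate 160 x 110 x 8 mm, with two level steel prongs pointing along its -x at y = -30 and +30 mm, each 10 mm wide, 10 mm thick, top 220 mm above the table, ending in an upturned tip (x -28 to -20 mm) that rises 12 mm above the prong. They are fixed to an upright plate 86 mm wide, front at x = +97 mm, 232 mm tall. Origin on the table below the seat.
- hook_seat (a point): Point midway between the prongs, level with their tops, 220 mm above the table, 20 mm behind the upturned tips; the middle of the underside of the carrier's bar belongs here, the bar lying across both prongs. Axes as the stand (-x: the way the prongs point, y: across them). Up to 19 mm further along +x the hung tray still clears the upright plate.
- hub_in_0: Jaw-coupling hub that may stand in the carrier already, in the pocket of the same number, or be absent (None): 30 mm across (32 mm at a small set screw), 28 mm high with three jaws from 18 mm up, 52 g; origin at the centre of its underside, z up through the jaws.
- hub_in_1: Jaw-coupling hub that may stand in the carrier already, in the pocket of the same number, or be absent (None): 30 mm across (32 mm at a small set screw), 28 mm high with three jaws from 18 mm up, 52 g; origin at the centre of its underside, z up through the jaws.
- hub_in_2: Jaw-coupling hub that may stand in the carrier already, in the pocket of the same number, or be absent (None): 30 mm across (32 mm at a small set screw), 28 mm high with three jaws from 18 mm up, 52 g; origin at the centre of its underside, z up through the jaws.
- hub_in_3: Jaw-coupling hub that may stand in the carrier already, in the pocket of the same number, or be absent (None): 30 mm across (32 mm at a small set screw), 28 mm high with three jaws from 18 mm up, 52 g; origin at the centre of its underside, z up through the jaws.
- hub_in_4: Jaw-coupling hub that may stand in the carrier already, in the pocket of the same number, or be absent (None): 30 mm across (32 mm at a small set screw), 28 mm high with three jaws from 18 mm up, 52 g; origin at the centre of its underside, z up through the jaws.
- hub_in_5: Jaw-coupling hub that may stand in the carrier already, in the pocket of the same number, or be absent (None): 30 mm across (32 mm at a small set screw), 28 mm high with three jaws from 18 mm up, 52 g; origin at the centre of its underside, z up through the jaws.
- hub_spare_0: Spare coupling hub on the table, the same kind as those in the carrier: 30 mm across (32 mm at a small set screw on its +x side), 28 mm high, a round body up to 18 mm and three jaws above it, 52 g; origin at the centre of its underside, z up through the jaws.
- hub_spare_1: Spare coupling hub on the table, the same kind as those in the carrier: 30 mm across (32 mm at a small set screw on its +x side), 28 mm high, a round body up to 18 mm and three jaws above it, 52 g; origin at the centre of its underside, z up through the jaws.
- hub_spare_2: Spare coupling hub on the table, the same kind as those in the carrier: 30 mm across (32 mm at a small set screw on its +x side), 28 mm high, a round body up to 18 mm and three jaws above it, 52 g; origin at the centre of its underside, z up through the jaws.
- hub_spare_3: Spare coupling hub on the table, the same kind as those in the carrier: 30 mm across (32 mm at a small set screw on its +x side), 28 mm high, a round body up to 18 mm and three jaws above it, 52 g; origin at the centre of its underside, z up through the jaws.
- hub_spare_4: Spare coupling hub on the table, the same kind as those in the carrier: 30 mm across (32 mm at a small set screw on its +x side), 28 mm high, a round body up to 18 mm and three jaws above it, 52 g; origin at the centre of its underside, z up through the jaws.
- supply_box: Obstacle, fixed furniture that never moves: black supply unit with a grey oscilloscope on it, standing in the middle of the table. The unit reaches from x = 0.465 m back to 0.86 m and from y = -0.195 to 0.13 m, 127 mm high; the oscilloscope stands over y = -0.12 to 0.09 m, its end also at x = 0.465 m, up to 0.37 m high: carry things round in front of it.
- usb_stick: Bystander, loose: USB stick, 18 x 54 x 9 mm; origin at the centre of its underside.
- insulating_tape: Bystander, loose: roll of insulating tape lying flat, 62 mm across, 19 mm high; origin at the centre of its underside.
Mind the look-alikes: they are no part of the job. Leave any orange or yellow look-alike of the hub_in_5 alone.

How it is judged:
By the outcome, as a careful person would: the job done as asked, in the order asked, and still so for the second after the job is handed in, with the robot touching nothing.
Of hub_in_0, hub_in_1, hub_in_2, hub_in_3, hub_in_4, hub_in_5 only 1 to 3 are there at a start; the rules pass over those that are not, and their reading is None.
At some moment in a run one of hub_spare_0, hub_spare_3, hub_spare_4 may be knocked a few centimetres aside while the robot is not near it.
It also fails if it takes over 210 s, if anything falls off the work surface, if the arm or the gripper's body presses on something with over 40 N, if the wrist force passes 120 N, or if a joint passes its speed limit or range.

## Robot

A 6-joint arm with a two-finger parallel gripper is mounted at the origin on a cart in front of the work surface, level with it; the furniture and walls round the work are solid. World frame = base frame: x ahead of the robot, y to its left, z up, the work surface at z = 0. Lengths are in m, angles in degrees, forces in N, time in s.
With the tool pointing down it reaches from about 0.25 to 0.85 m from the base axis. Payload 12.5 kg.
Tool frame: the origin (TCP) lies at the very end of the fingers, on their centre line; the grasp point (between the pads) lies 19 mm behind it (robot.hold_point_z is the distance from the TCP to the grasp point, in m); z points along the fingers, y is the line along which they close (so a half turn about z gives the same grasp; the last joint's range is limited). The gripper opens to 93 mm and grips with 3 to 60 N. Pads are 15 mm wide; open, the fingers measure 128 mm over their backs; the gripper's body (75 mm by 188 mm) begins 65 mm behind the grasp point.
Start: joints at [71.815, 20.094, 94.641, -0, 65.266, -4.847], TCP at [0.127, 0.535, 0.219] pointing down, gripper open.
Joint ranges: [-157.81, 157.81], [-45, 120.19], [0.68, 151.7], [-89.99, 269.99], [4.06, 180], [-164.3, 164.3]. Speed limits (degrees/s): [127.2, 127.2, 159.86, 180, 180, 180].

## Interface

Orientations are given as [roll, pitch, yaw] about the fixed x, y, z axes, in that order (R = Rz(yaw) Ry(pitch) Rx(roll)).
In Python, from workcell import robot, optics gives the robot as it stands.
- The arm moves only by the shell command python3 -m inch 'ROWS' [OPENING]. ROWS is a JSON object of lists of equal length, an entry for each row: "slide": the shift along the tool's x, y, z in cm, a list of three; "twist": the turn about the tool's z in rad. A call has 1 to 20 rows; each row shifts and turns the commanded pose from where the row before left it, along the tool's axes as they then stand; what a row does not reach is not made up. A row lasts 1/8 s, in which the tool goes at most 62.5 mm and 10.7 degrees, less where a joint would pass 70% of its speed; a pose out of reach is approached as far as the arm can. A call is refused whole if a number of a shift passes 6.25 or a number of a turn 0.188, either way. A call with a gripper value outside its range is refused whole. OPENING is the closure, from -1 (fully open) to 1 (shut), so that 0 is half open, set as the call begins (- or left out, the last holds). The fingers move at their own pace and stop on an object; the grip force is fixed at half the most. Time passes only in rows, so rows that do not move let the fingers close. It gives the time, the measured TCP pose, the force, the opening and the grip force at its end, in the units of the state.
- robot.get_state(): the state, without advancing time (a new reading comes with each control period).
- optics.snapshot(name): name is "side" or "top" or "wrist"; returns a dict with "img" (420x560x3 uint8, red, green, blue), "camera_matrix" (3x3 intrinsics, pixels), "rvec" (rotation vector, rad) and "tvec" (3), from world to camera coordinates, as OpenCV has them. Camera axes: x right, y down, z forward; pixel columns grow to the right and rows downward; lengths in m; the calibration is good to about 2 mm. A picture is of the moment at which its call begins. There is no depth.
- robot.close_job(): hands the job in; it is judged then, once.
The state is a dict: "t": time; "joints": joint angles; "joint_vel": joint speeds; "tau": joint torques, N m; "tcp_pos": TCP position; "tcp_rot": TCP orientation; "force": force on the tool from outside, world axes, zero at the start; "torque": the same for the moment, N m; "finger_gap": finger opening in m; "gripper_force": force on a finger pad.
Only numpy, scipy, OpenCV 4.12 (cv2) and the standard library are available. Lean on these libraries where they do the work, as an engineer would, in place of code of your own. Each camera call takes 0.05 s, during which the arm holds its last target. There are 200 camera calls.

## Working session

There is one attempt and no reset: what is moved stays moved. The work goes in short steps, Python scripts to look and compute and a shell command to move; the robot and the scene stay as the last step left them, time stands still between calls to the robot, and variables do not carry over. Pictures are saved under pics/ and viewed, at most 14 in all, crops included, and the job is handed in when it is done.

```bash
ls; mkdir -p pics
python3 - <<'E'
from workcell import robot, optics
import cv2
s=robot.get_state();print({k:s[k] for k in('t','tcp_pos','tcp_rot','finger_gap')})
for n in('top','side'):
    d=optics.snapshot(n);cv2.imwrite(f'pics/{n}0.png',d['img'][:,:,::-1]);print(n,d['camera_matrix'],d['rvec'],d['tvec'])
E
```

```text
pics
{'t': 0.0, 'tcp_pos': array([0.12676378, 0.53482716, 0.21809813]), 'tcp_rot': array([-1.79932157e+02, -4.62319611e-03,  1.66661722e+02]), 'finger_gap': 0.09295775494035301}
top [[391.37004079   0.         275.7328131 ]
 [  0.         391.37004079 208.83702338]
 [  0.           0.           1.        ]] [ 2.13490471 -2.15167135  0.18182909] [0.02412034 0.54452651 1.3309447 ]
side [[422.7256681    0.         285.56256832]
 [  0.         422.7256681  211.57001199]
 [  0.           0.           1.        ]] [ 0.1497548  -2.78297931  1.39768066] [0.50980558 0.13362286 1.21116536]
```

View pics/top0.png

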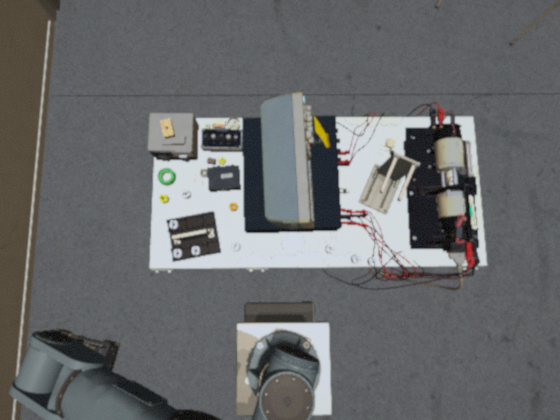

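View pics/side0.png

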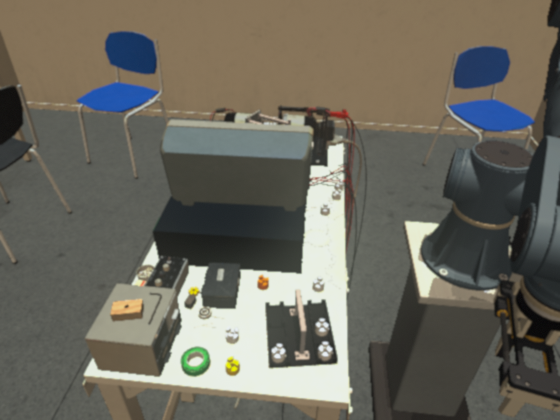

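The top view shows the carrier at about (193,236) with three hubs in it. Grey hubs show at about (187,195), (237,246), (329,249), (354,258) and (371,261), and the hook stand is at about (390,182). I'll zoom in next.

```bash
cat > h.py <<'E'
import numpy as np, cv2
from workcell import robot, optics
def snap(n,name=None):
    d=optics.snapshot(n)
    if name: cv2.imwrite(f'pics/{name}.png',d['img'][:,:,::-1])
    return d
def ray(d,uv,z):
    """pixels -> world points on plane z"""
    R=cv2.Rodrigues(np.array(d['rvec']))[0]; C=-R.T@np.array(d['tvec']).ravel()
    K=d['camera_matrix']; uv=np.atleast_2d(np.array(uv,float))
    r=(R.T@np.linalg.inv(K)@np.c_[uv,np.ones(len(uv))].T).T
    return C+r*((z-C[2])/r[:,2])[:,None]
def proj(d,P):
    return cv2.projectPoints(np.atleast_2d(np.array(P,float)),np.array(d['rvec'],float),np.array(d['tvec'],float),d['camera_matrix'],None)[0][:,0]
def crop(d,x0,x1,y0,y1,s,name):
    c=cv2.resize(d['img'][y0:y1,x0:x1],None,fx=s,fy=s,interpolation=cv2.INTER_CUBIC)
    cv2.imwrite(f'pics/{name}.png',c[:,:,::-1])
def to_tool(s,P):
    """world target TCP -> tool-frame shift cm"""
    from scipy.spatial.transform import Rotation as Ro
    R=Ro.from_euler('xyz',s['tcp_rot'],degrees=True)
    return 100*(R.inv().apply(np.array(P)-s['tcp_pos']))
E
python3 - <<'E'
from h import *
d=snap('top'); e=snap('side')
a=cv2.resize(d['img'][150:270,145:265],None,fx=4.6,fy=4.6,interpolation=2)
crop(d,145,265,110,272,3.7,'t1')
A=cv2.resize(d['img'][110:272,145:255],(400,589),interpolation=2)
B=cv2.resize(d['img'][120:272,320:430],(400,553),interpolation=2)
o=np.zeros((589,800,3),np.uint8);o[:,:400]=A;o[:553,400:]=B
cv2.imwrite('pics/tmix.png',o[:,:,::-1])
pts=[(187,195),(237,246),(329,249),(354,258),(371,261),(193,236)]
print(ray(d,pts,.02).round(3))
E
```

```text
[[ 0.601  0.337  0.02 ]
 [ 0.417  0.157  0.02 ]
 [ 0.404 -0.167  0.02 ]
 [ 0.372 -0.253  0.02 ]
 [ 0.361 -0.313  0.02 ]
 [ 0.454  0.312  0.02 ]]
```

View pics/tmix.png

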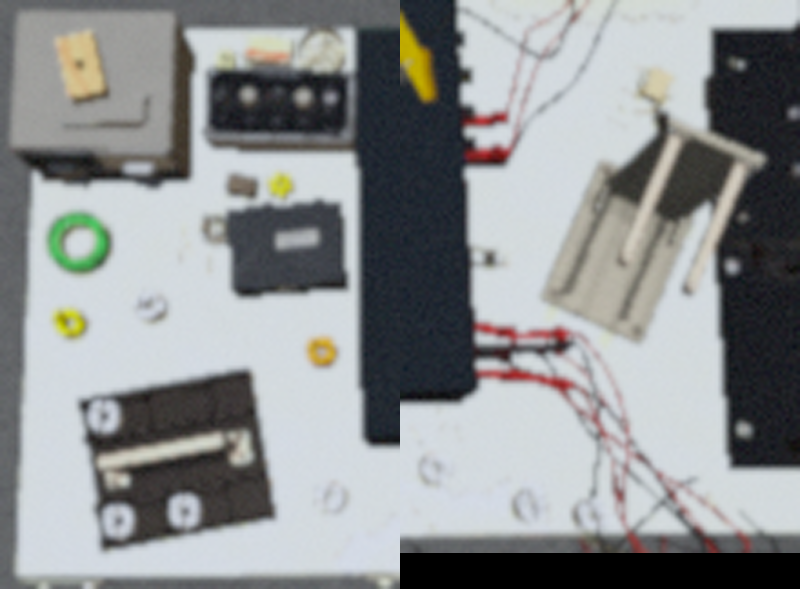

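The enlarged view shows the filled pockets at crop (103,416), (118,520) and (184,510). Free grey spares are at crop (150,307) and (335,498), and on the right at (433,470), (527,505) and (590,513). The prong tips are near (625,262) and (690,292). I'll move above the carrier and look with the wrist camera.

```bash
python3 -m inch '{"slide":[[0,0,-3],[0,0,-3],[-4.5,-1.7,0],[-4.5,-1.7,0],[-4.5,-1.7,0],[-4.5,-1.7,0],[-4.5,-1.7,0],[-4.5,-1.7,0],[-4.5,-1.7,0],[-4.5,-1.7,0],[0,0,0],[0,0,0],[0,0,0],[0,0,0],[0,0,0]],"twist":[0,0,0,0,0,0,0,0,0,0,-0.133,-0.133,-0.134,0,0]}' 0
python3 - <<'E'
from h import *
d=snap('wrist','w1');print(robot.get_state()['joints'].round(1))
R=cv2.Rodrigues(d['rvec'])[0];print('cam',-R.T@d['tvec'].ravel(),R[2],'K',d['camera_matrix'][0,0])
t=snap('top');print(ray(t,[(381.9,192),(399.8,200.3)],.225))
E
```

```text
t: 2.08
tcp_pos: [0.4457, 0.3198, 0.2786]
tcp_rot: [-180.0, -0.0, -170.6]
force: [0.5, 0.1, -1.3]
finger_gap: 0.0461
gripper_force: 0.0
[ 30.8  16.8  90.5   0.   72.7 -68.6]
cam [0.38062466 0.30885139 0.4443134 ] [ 0.23427478  0.0391956  -0.97137996] K 347.1012321402901
[[ 0.56562521 -0.30455954  0.225     ]
 [ 0.53935866 -0.35816474  0.225     ]]
```

View pics/w1.png

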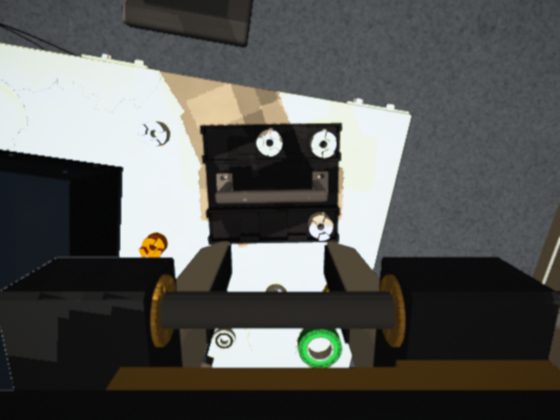

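The wrist view shows the tray at (205–340, 124–243), with hubs at (269,143), (323,144) and (320,226). One spare is at (155,133) and another lies behind the gripper at about (276,290).

```bash
cat >> h.py <<'E'
def tray(d,box,z=.02,thr=75):
    x0,x1,y0,y1=box; g=cv2.GaussianBlur(cv2.cvtColor(d['img'],cv2.COLOR_RGB2GRAY),(3,3),0)
    m=np.zeros_like(g); m[y0:y1,x0:x1]=(g[y0:y1,x0:x1]<thr)*255
    m=cv2.morphologyEx(m,cv2.MORPH_CLOSE,np.ones((5,5)))
    c=max(cv2.findContours(m,0,2)[0],key=cv2.contourArea)[:,0]
    P=ray(d,cv2.convexHull(c)[:,0],z)[:,:2].astype(np.float32)*1000
    return cv2.minAreaRect(P), cv2.minAreaRect(c)
E
python3 - <<'E'
from h import *
d=snap('wrist')
print(tray(d,(190,355,112,247)))
crop(d,130,360,110,250,3.4,'w1c')
hub={1:(269,143),2:(323,144),5:(320,226)}
P=ray(d,list(hub.values()),.03)[:,:2];print(P.round(4))
y=np.degrees(np.arctan2(*(P[2]-P[1])[::-1]));print('yaw',y)
a=np.radians(y);R=np.array([[np.cos(a),-np.sin(a)],[np.sin(a),np.cos(a)]])
for p,l in zip(P,[(-.052,0),(-.052,.062),(.052,.062)]):print((p-R@np.array(l)).round(4))
print('spare',ray(d,[(155,133)],.026))
E
```

```text
(((454.7006530761719, 315.369873046875), (154.78945922851562, 167.8736114501953), 10.576372146606445), ((270.5, 185.0), (122.0, 139.0), 90.0))
[[0.401  0.3023]
 [0.3916 0.365 ]
 [0.4904 0.381 ]]
yaw 9.176349908306355
[0.4523 0.3106]
[0.4528 0.3121]
[0.449  0.3115]
spare [[0.41192246 0.16820877 0.026     ]]
```

View pics/w1c.png

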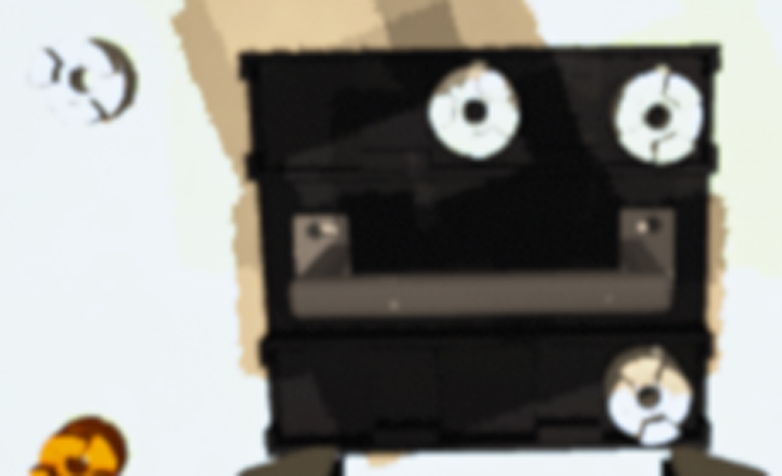

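```bash
python3 -m inch '{"slide":[[1.3,-3.2,0],[1.3,-3.2,2],[1.3,-3.2,2],[1.3,-3.2,4],[0,0,4],[0,0,3.8],[0,0,0],[0,0,0]],"twist":[0,0,0,0,0,0,0,0]}' -0.2
python3 - <<'E'
from h import *
d=snap('wrist','w2');print(ray(d,[(300,250)],.026))
print(tray(d,(190,559,0,400))[0])
E
```

```text
t: 3.22
tcp_pos: [0.4165, 0.1852, 0.1219]
tcp_rot: [180.0, 0.1, -170.4]
force: [0.4, 0.6, 1.1]
finger_gap: 0.0561
gripper_force: 0.0
[[0.44303017 0.20800351 0.026     ]]
((478.14337158203125, 285.9419860839844), (198.18478393554688, 337.9951477050781), 9.588800430297852)
```

View pics/w2.png

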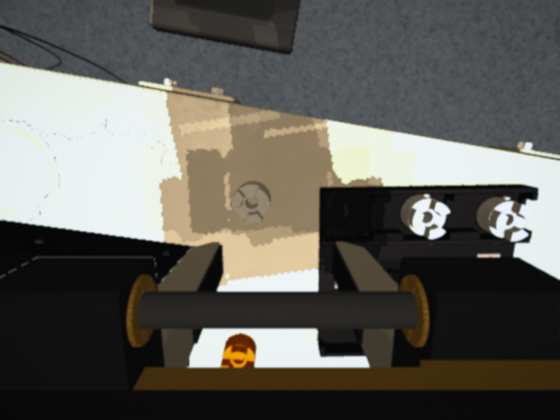

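The spare sits between the fingers at (251,202), in the gripper's shadow. The tray's near edge starts at (320,188).

Run:
```python
from h import *
d=snap('wrist');s=robot.get_state()
p=ray(d,[(251,202)],.025)[0];print(p,to_tool(s,[p[0],p[1],.006]))
print(ray(d,[(320,188),(537,187)],.02), ray(d,[(427,218),(507,219)],.031))
```

```text
[0.41133289 0.16366044 0.025     ] [ 0.91578531 -2.04618228 11.61051485]
[[0.39239805 0.21496599 0.02      ]
 [0.36330745 0.38199422 0.02      ]] [[0.39985992 0.29863805 0.031     ]
 [0.39039123 0.35931592 0.031     ]]
```

```bash
python3 -m inch '{"slide":[[0.9,-2.0,2],[0,0,4],[0,0,0],[0,0,0]],"twist":[0,0,0,0]}'
python3 - <<'E'
from h import *
d=snap('wrist','w3');s=robot.get_state()
print(s['tcp_pos'],s['tcp_rot'],proj(d,[s['tcp_pos'],[s['tcp_pos'][0],s['tcp_pos'][1],.026]]))
E
```

```text
t: 3.82
tcp_pos: [0.4112, 0.1641, 0.0621]
tcp_rot: [180.0, 0.1, -170.4]
force: [-0.0, -0.8, 1.3]
finger_gap: 0.0556
gripper_force: 0.0
[0.41127755 0.16414925 0.06226421] [ 1.79984067e+02  1.40957958e-01 -1.70406357e+02] [[277.55006969 260.2271316 ]
 [277.4972514  237.85748625]]
```

View pics/w3.png

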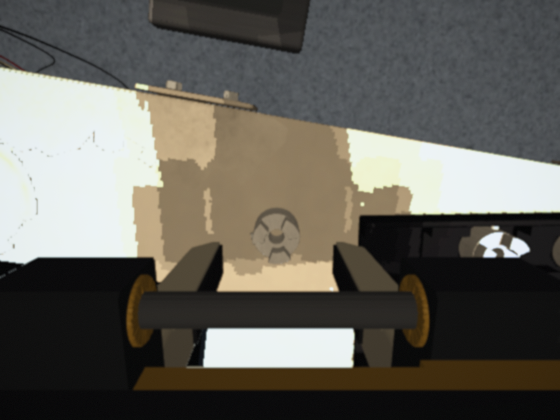

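The hub is centred at (276,236), which matches the projected TCP at (277,238). I'll descend and grip.

```bash
python3 -m inch '{"slide":[[0,0,3],[0,0,2],[0,0,0.6],[0,0,0]],"twist":[0,0,0,0]}' ; python3 -m inch '{"slide":[[0,0,0],[0,0,0],[0,0,0],[0,0,0],[0,0,0]],"twist":[0,0,0,0,0]}' 1; python3 -m inch '{"slide":[[0,0,-2],[0,0,-4],[0,0,-4],[0,0,0]],"twist":[0,0,0,0]}' ;  python3 - <<'E'
from h import *
d=snap('wrist');s=robot.get_state()
print(s['tcp_pos'])
E
```

```text
t: 4.38
tcp_pos: [0.4108, 0.1639, 0.0054]
tcp_rot: [180.0, 0.1, -170.4]
force: [0.5, 0.1, -0.5]
finger_gap: 0.0557
gripper_force: 0.0
t: 5.0
tcp_pos: [0.4104, 0.1637, 0.0049]
tcp_rot: [180.0, 0.0, -170.4]
force: [-1.0, -0.7, 6.5]
finger_gap: 0.0289
gripper_force: 30.0
t: 5.5
tcp_pos: [0.4116, 0.1641, 0.1067]
tcp_rot: [180.0, 0.3, -170.4]
force: [-0.7, -0.1, -0.8]
finger_gap: 0.0289
gripper_force: 30.0
[0.41063525 0.1637983  0.10519199]
```

```bash
python3 -m inch '{"slide":[[-0.6,3.7,0],[-0.6,3.7,0],[0,0,3],[0,0,0],[0,0,0]],"twist":[0,0,0,0,0]}'
python3 - <<'E'
from h import *
d=snap('wrist','w4');s=robot.get_state()
print(s['tcp_pos'])
E
```

```text
t: 6.18
tcp_pos: [0.4096, 0.2383, 0.0745]
tcp_rot: [-180.0, -0.1, -170.4]
force: [0.7, -0.2, -0.9]
finger_gap: 0.0287
gripper_force: 30.0
[0.40994839 0.23839015 0.07493935]
```

View pics/w4.png

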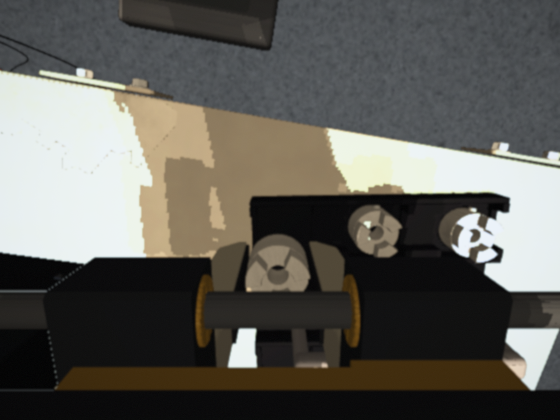

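The held hub is at (277,270), hub_in_1 at (375,232) and hub_in_2 at (475,236). The tray's near edge runs from (252,199) to (508,198).

Run:
```python
from h import *
d=snap('wrist');s=robot.get_state()
g=cv2.cvtColor(d['img'],cv2.COLOR_RGB2GRAY)
print(g[188:212,320],g[188:212,440]); print(g[215,240:262],g[230,240:262])
c=ray(d,[(252,199),(508,199)],.02)[:,:2];h=ray(d,[(375,232),(475,236)],.030)[:,:2]
print(c,h)
print(np.degrees(np.arctan2(*(c[1]-c[0])[::-1]))-90,np.linalg.norm(c[1]-c[0]))
a=np.radians(9.6);R=np.array([[np.cos(a),-np.sin(a)],[np.sin(a),np.cos(a)]])
for p,l in zip([*c,*h],[(-.075,-.085),(-.075,.085),(-.052,0),(-.052,.062)]):
    o=p-R@np.array(l);q=o+R@np.array([-.052,-.062]);print(o.round(4),q.round(4),to_tool(s,[*q,.0095])[:3].round(2))
```

```text
[129 129 130 129 126 108  69  29  10   5   6   8  11  12  11  10  10   8
  10   9  11  11  11  11] [242 242 239 212 130  44  10   7  10  13  23  28  28  26  21  19  23  25
  26  25  25  26  26  26]
[129 129 130 129 130 130 129 129 120  93  54  23  11   8  11  10  10   9
  11  11  10  11] [129 129 129 129 130 130 130 130 129 128 120  91  47  16  10   9  10  11
  10  10  10  11]
[[0.39276972 0.21874105]
 [0.36509481 0.38256853]] [[0.39873044 0.29923734]
 [0.39072789 0.36257617]]
9.588293639142762 0.16614856034759423
[0.4525 0.3151] [0.4116 0.2453] [-0.26  0.64  6.57]
[0.4532 0.3113] [0.4123 0.2415] [-0.26  0.26  6.57]
[0.45   0.3079] [0.4091 0.2381] [ 0.11 -0.02  6.57]
[0.4523 0.3101] [0.4114 0.2403] [-0.15  0.16  6.57]
```

Run:
```python
from h import *
d=snap('wrist');s=robot.get_state()
a=np.radians(9.6);R=np.array([[np.cos(a),-np.sin(a)],[np.sin(a),np.cos(a)]])
f=lambda uv,z:(R.T@ray(d,uv,z)[:,:2].T).T
x=f([(320,193.8),(440,192.6)],0)[:,0]+.075
yl=f([(249.3,215),(251.4,230)],.02)[:,1]+.085
g=cv2.cvtColor(d['img'],cv2.COLOR_RGB2GRAY);print(g[200,498:518],g[205,498:518])
yr=f([(509,200),(509,205)],.02)[:,1]-.085
print(x,yl,yr, 'hub slots x',f([(375,232),(475,236)],.030)+[[.052,0],[.052,-.062]])
for X,Y in ((x.mean(),yl.mean()),(x.mean(),(yl.mean()+yr.mean())/2)):
    q=R@np.array([X-.052,Y-.062]);print(R@np.array([X,Y]),q,to_tool(s,[*q,.0095]))
```

```text
[ 27  26  25  25  25  26  25  26  24  36  92 178 232 240 239 239 239 239
 239 239] [  6   6   6   5  10  18  25  26  27  37  90 175 231 240 239 239 239 239
 239 239]
[0.49941933 0.49858138] [0.23324659 0.23444061] [0.23228214 0.23281142] hub slots x [[0.49531494 0.2286626 ]
 [0.49799659 0.23052422]]
[0.45301457 0.31378652] [0.41208244 0.24398279] [-0.27334637  0.50547407  6.57489988]
[0.4531227 0.3131472] [0.41219057 0.24334347] [-0.27340713  0.44063335  6.5748832 ]
```

```bash
python3 -m inch '{"slide":[[0,0,-5],[-3,0.5,0],[-3,0,0],[0,0,0],[0,0,0]],"twist":[0,0,0,0,0]}'
python3 - <<'E'
from h import *
d=snap('wrist');s=robot.get_state()
print(s['tcp_pos'])
g=(255*np.clip(d['img']/90.,0,1)**.5).astype(np.uint8)
crop({'img':g},210,500,120,290,2.75,'w5')
E
```

```text
t: 6.95
tcp_pos: [0.4674, 0.2532, 0.1246]
tcp_rot: [-180.0, -0.0, -170.4]
force: [-0.3, 0.3, -0.9]
finger_gap: 0.0287
gripper_force: 30.0
[0.46730027 0.25327612 0.12467349]
```

View pics/w5.png

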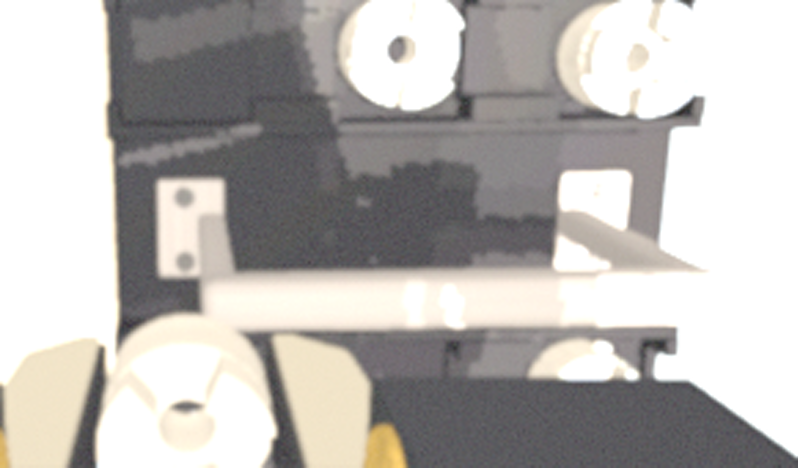

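The enhanced crop shows pocket walls at x≈250 (right edge of pocket 0), 338 and 470 (pocket 1), with hub_in_1 off-centre towards -y. The tray's left edge is at x≈107.

Run:
```python
from h import *
d=snap('wrist');s=robot.get_state()
a=np.radians(9.6);R=np.array([[np.cos(a),-np.sin(a)],[np.sin(a),np.cos(a)]])
f=lambda uv,z:(R.T@ray(d,uv,z)[:,:2].T).T
C=lambda x,y:(x/2.75+210,y/2.75+120)
print('y0 from edges', f([C(250,60)],.02)[0,1]+.043, f([C(338,80)],.02)[0,1]+.019,f([C(470,60)],.02)[0,1]-.019,f([C(108,60)],.02)[0,1]+.085)
print('posts y', f([C(157,228),C(225,228)],.02)[:,1], f([C(558,180),C(632,180)],.02)[:,1])
print('row x', f([C(200,128),C(560,124)],.02)[:,0], 'bar x', f([C(350,271),C(350,330)],.09)[:,0])
print(to_tool(s,[.4122,.2432,.075]))
```

```text
y0 from edges 0.23272899544888132 0.23340902691008975 0.23190548663965285 0.23524363194957293
posts y [0.16354784 0.18326365] [0.27850997 0.29970843]
row x [0.46727621 0.46611784] bar x [0.49045461 0.50392161]
[ 5.60259651 -0.08118266  4.97269317]
```

```bash
python3 -m inch '{"slide":[[2.8,-0.1,0],[2.8,0,0],[0,0,5],[0,0,3],[0,0,0],[0,0,0]],"twist":[0,0,0,0,0,0]}'
python3 - <<'E'
from h import *
s=robot.get_state();print(to_tool(s,[.412,.2429,.0095]))
E
```

```text
t: 7.8
tcp_pos: [0.4134, 0.2435, 0.0457]
tcp_rot: [180.0, 0.1, -170.4]
force: [-0.1, 0.6, 0.3]
finger_gap: 0.029
gripper_force: 30.0
[ 0.15372969 -0.03919859  3.62370392]
```

```bash
python3 -m inch '{"slide":[[0.15,0,0],[0,0,1],[0,0,1],[0,0,0.8],[0,0,0],[0,0,0]],"twist":[0,0,0,0,0,0]}';  python3 -m inch '{"slide":[[0,0,0.4],[0,0,0.4],[0,0,0],[0,0,0]],"twist":[0,0,0,0]}'
```

```text
t: 8.55
tcp_pos: [0.4116, 0.243, 0.0166]
tcp_rot: [-180.0, -0.0, -170.4]
force: [0.0, -1.0, 0.1]
finger_gap: 0.0292
gripper_force: 30.0
t: 9.05
tcp_pos: [0.4117, 0.2431, 0.0088]
tcp_rot: [180.0, 0.0, -170.4]
force: [-1.0, -0.8, 4.6]
finger_gap: 0.0287
gripper_force: 30.0
```

```bash
python3 -m inch '{"slide":[[0,0,0],[0,0,0],[0,0,-3],[0,0,-5],[0,0,-5],[-5,1.4,0],[-5,1.4,0],[-5,1.4,0],[-5,1.4,0],[0,0,0],[0,0,0]],"twist":[0,0,0,0,0,0,0,0,0,0,0]}' 0
python3 - <<'E'
from h import *
d=snap('wrist','w6');s=robot.get_state()
print(s['tcp_pos'],proj(d,[[.601,.337,.025],[.412,.2429,.03]]))
E
```

```text
t: 10.42
tcp_pos: [0.5986, 0.3312, 0.1379]
tcp_rot: [-180.0, -0.1, -170.4]
force: [0.6, -0.6, 0.1]
finger_gap: 0.0461
gripper_force: 0.0
[0.59845686 0.3311384  0.13835495] [[283.94775674 212.8375374 ]
 [194.92771176 -75.54361985]]
```

View pics/w6.png

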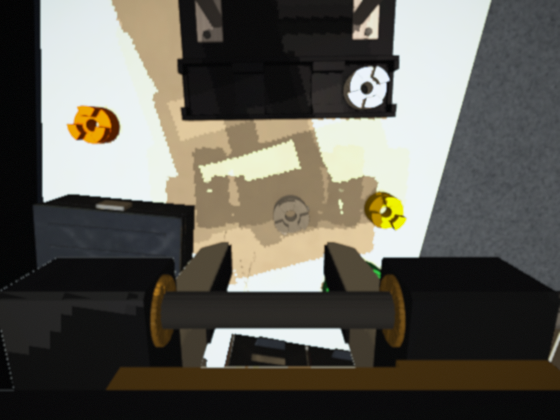

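The spare is at (291,214), with the yellow look-alike at (386,211) and the green tape partly hidden at (350,278).

Run:
```python
from h import *
d=snap('wrist');s=robot.get_state()
p=ray(d,[(291,213),(386,211),(350,270)],.025);print(p)
print(to_tool(s,[p[0,0],p[0,1],.0055]))
t=snap('top');print(ray(t,[(167,176),(165,199)],.019))
```

```text
[[0.60016777 0.34279228 0.025     ]
 [0.58533708 0.42000418 0.025     ]
 [0.64156238 0.40195508 0.025     ]]
[-0.36578142  1.12114565 13.3174207 ]
[[0.67150455 0.411409   0.019     ]
 [0.58703174 0.41556538 0.019     ]]
```

```bash
python3 -m inch '{"slide":[[-0.35,1.1,3],[0,0,4],[0,0,0],[0,0,0]],"twist":[0,0,0,0]}'
python3 - <<'E'
from h import *
d=snap('wrist');s=robot.get_state();q=proj(d,[*s['tcp_pos'][:2],.026])[0];print(q)
u,v=q.round().astype(int);crop(d,u-60,u+60,v-45,v+45,5,'w7');print(to_tool(s,[.6,.343,.0055]))
E
```

```text
t: 11.08
tcp_pos: [0.6016, 0.3431, 0.0705]
tcp_rot: [180.0, 0.1, -170.4]
force: [-0.2, -1.1, -0.4]
finger_gap: 0.0463
gripper_force: 0.0
[277.51125522 233.9169662 ]
[2.04893618e-01 2.28836974e-03 6.53635541e+00]
```

View pics/w7.png

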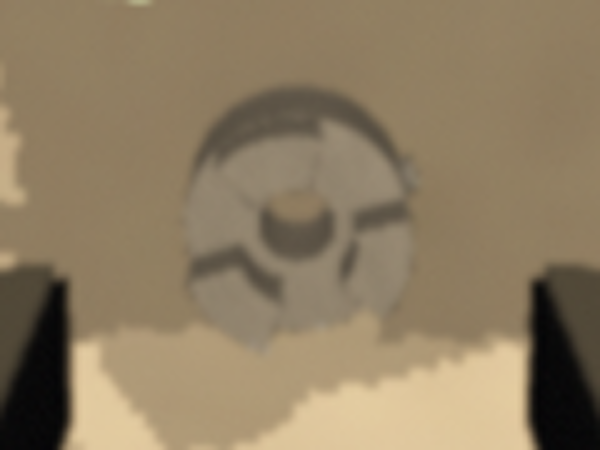

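The set screw shows at (412,178), close to the closing line, so I'll turn the gripper about 40° to miss it. The hub is centred.

```bash
python3 -m inch '{"slide":[[0,0,0],[0,0,0],[0,0,0],[0,0,0],[0,0,3],[0,0,2.5],[0,0,1],[0,0,0]],"twist":[0.175,0.175,0.175,0.175,0,0,0,0]}' ; python3 -m inch '{"slide":[[0,0,0],[0,0,0],[0,0,0],[0,0,0]],"twist":[0,0,0,0]}' 1; python3 -m inch '{"slide":[[0,0,-2],[0,0,-5],[0,0,-5],[0,0,0],[0,0,0],[0,0,0],[0,0,0],[0,0,0]],"twist":[0,0,0,0,-0.175,-0.175,-0.175,-0.175]}' ;  python3 - <<'E'
from h import *
s=robot.get_state();a=np.radians(9.6);R=np.array([[np.cos(a),-np.sin(a)],[np.sin(a),np.cos(a)]])
for n,l in((4,(.052,0)),(3,(.052,-.062)),('c',(0,0))):
    q=R@(np.array([.4988,.2328])+l);print(n,q,to_tool(s,[*q,.0095]))
E
```

```text
t: 12.12
tcp_pos: [0.6014, 0.3431, 0.0044]
tcp_rot: [180.0, 0.0, 149.5]
force: [-0.3, -0.5, 0.1]
finger_gap: 0.0465
gripper_force: 0.0
t: 12.62
tcp_pos: [0.6016, 0.3432, 0.0046]
tcp_rot: [179.9, 0.0, 149.5]
force: [-0.7, 0.2, 5.3]
finger_gap: 0.0287
gripper_force: 30.0
t: 13.62
tcp_pos: [0.6006, 0.3427, 0.1231]
tcp_rot: [-180.0, -0.1, -170.1]
force: [0.2, 1.0, -1.3]
finger_gap: 0.0289
gripper_force: 30.0
4 [0.50426285 0.3213961 ] [ 9.84018885 -0.4348382  11.37197422]
3 [0.51460252 0.26026435] [ 9.87371951 -6.63474705 11.37442138]
c [0.45299106 0.31272413] [15.04010834 -0.40671304 11.37877587]
```

```bash
python3 -m inch '{"slide":[[5,-0.2,0],[4.8,-0.2,0],[0,0,5],[0,0,0],[0,0,0]],"twist":[0,0,0,0,0]}' ;  python3 - <<'E'
from h import *
d=snap('wrist');s=robot.get_state();print(to_tool(s,[.5043,.3214,.0095]))
g=(255*np.clip(d['img']/90.,0,1)**.5).astype(np.uint8)
crop({'img':g},130,420,60,270,2.75,'w8')
E
```

```text
t: 14.25
tcp_pos: [0.5058, 0.3229, 0.0746]
tcp_rot: [180.0, 0.0, -170.4]
force: [-0.0, 0.3, -0.2]
finger_gap: 0.0289
gripper_force: 30.0
[ 0.21481984 -0.13911247  6.54726028]
```

View pics/w8.png

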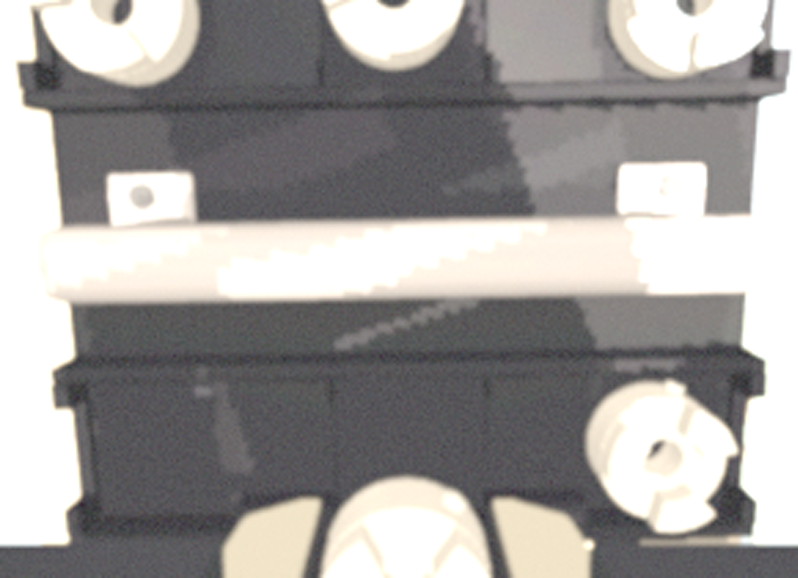

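Pocket 4's edges are at x≈330 and 487, so its centre is at about 408. The held hub is at x≈407, so it lines up in y. The bar spans rows 222–298.

Run:
```python
from h import *
d=snap('wrist');s=robot.get_state()
a=np.radians(9.6);R=np.array([[np.cos(a),-np.sin(a)],[np.sin(a),np.cos(a)]])
f=lambda uv,z:(R.T@ray(d,uv,z)[:,:2].T).T
C=lambda x,y:(x/2.75+130,y/2.75+60)
print('y', f([C(108,200),C(195,200),C(619,190),C(706,190)],.02)[:,1], f([C(330,420),C(487,420)],.02)[:,1],f([C(330,420),C(487,420)],.02)[:,1])
print('bar x',f([C(400,225),C(400,299)],.09)[:,0],'edges',f([C(400,103),C(400,354)],.02)[:,0])
print('tcp', R.T@s['tcp_pos'][:2])
```

```text
y [0.16708418 0.1866935  0.28217921 0.30175559] [0.21617155 0.25358415] [0.21617155 0.25358415]
bar x [0.4932688  0.50472719] edges [0.46998376 0.52602503]
tcp [0.55291899 0.23413762]
```

```bash
python3 -m inch '{"slide":[[0.2,0,2],[0,0,2],[0,0,1],[0,0,0.8],[0,0,0],[0,0,0]],"twist":[0,0,0,0,0,0]}';  python3 -m inch '{"slide":[[0,0,0.4],[0,0,0.4],[0,0,0],[0,0,0]],"twist":[0,0,0,0]}'
```

```text
t: 15.1
tcp_pos: [0.5034, 0.3225, 0.0161]
tcp_rot: [180.0, 0.0, -170.4]
force: [0.7, 0.7, -1.0]
finger_gap: 0.0293
gripper_force: 30.0
t: 15.6
tcp_pos: [0.5034, 0.3224, 0.0084]
tcp_rot: [180.0, 0.0, -170.4]
force: [-2.7, -3.0, 9.5]
finger_gap: 0.0285
gripper_force: 30.0
```

```bash
python3 -m inch '{"slide":[[0,0,0],[0,0,0],[0,0,-2],[0,0,-5],[0,0,-5.5],[4.3,-2.4,0],[4.3,-2.4,0],[4.3,-2.4,0],[4.3,-2.4,0],[0.8,-5,0],[0.8,-5,0],[0.8,-5,0],[0.8,-5,0],[0.8,-5,0],[0.8,-5,0],[0,0,0],[0,0,0]],"twist":[0,0,0,0,0,0,0,0,0,0,0,0,0,0,0,0.167,0]}' 0
```

```text
t: 17.73
tcp_pos: [0.352, -0.1052, 0.1332]
tcp_rot: [-180.0, 0.0, 180.0]
force: [-0.3, 0.9, 1.2]
finger_gap: 0.0465
gripper_force: 0.0
```

Run:
```python
from h import *
s=robot.get_state();print(s['tcp_pos'],s['tcp_rot'],s['joints'],to_tool(s,[.39,-.165,.12]))
```

```text
[ 0.35197476 -0.10515507  0.13322393] [-1.79983543e+02  2.61236688e-02  1.79982514e+02] [-2.39027000e+01  8.65306664e+00  1.24607682e+02 -6.14091995e-03
  4.67087020e+01 -1.13881001e+02] [-3.80374725 -5.98295192  1.32584634]
```

```bash
python3 -m inch '{"slide":[[-1.9,-3,0],[-1.9,-3,1],[0,0,0],[0,0,0]],"twist":[0,0,0,0]}'
python3 - <<'E'
from h import *
d=snap('wrist','w9');s=robot.get_state();print(s['tcp_pos'],proj(d,[[.404,-.167,.026],[*s['tcp_pos'][:2],.026]]))
E
```

```text
t: 18.23
tcp_pos: [0.3897, -0.1638, 0.1228]
tcp_rot: [180.0, -0.0, -179.8]
force: [-0.4, -0.3, -0.8]
finger_gap: 0.0465
gripper_force: 0.0
[ 0.38971496 -0.16377304  0.1228809 ] [[273.42222512 231.04628553]
 [277.57982939 213.51418457]]
```

View pics/w9.png

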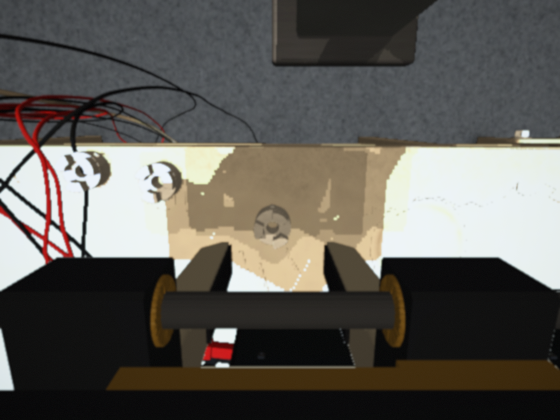

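The spare is at (272,225), about 9.5 mm ahead and 4.5 mm to the right of the TCP.

```bash
python3 -m inch '{"slide":[[-0.95,-0.45,2],[0,0,3],[0,0,0],[0,0,0]],"twist":[0,0,0,0]}'
python3 - <<'E'
from h import *
d=snap('wrist');s=robot.get_state();q=proj(d,[*s['tcp_pos'][:2],.026])[0];print(q)
u,v=q.round().astype(int);crop(d,u-60,u+60,v-45,v+45,5,'w10')
E
```

```text
t: 18.77
tcp_pos: [0.3998, -0.169, 0.0736]
tcp_rot: [-180.0, 0.0, -179.9]
force: [-0.5, 0.2, 0.5]
finger_gap: 0.0466
gripper_force: 0.0
[277.31370712 232.33452537]
```

View pics/w10.png

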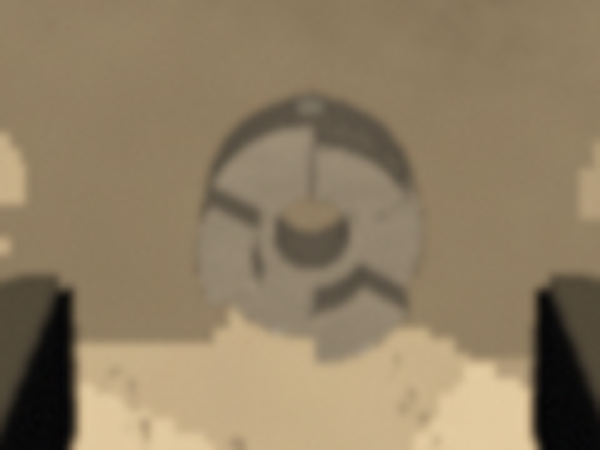

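The set screw is at (311,103), well off the closing line. The hub centre is at (311,235), about 1 mm off in each axis.

```bash
python3 -m inch '{"slide":[[-0.12,0.13,3],[0,0,2.9],[0,0,1],[0,0,0]],"twist":[0,0,0,0]}' ; python3 -m inch '{"slide":[[0,0,0],[0,0,0],[0,0,0],[0,0,0]],"twist":[0,0,0,0]}' 1; python3 -m inch '{"slide":[[0,0,-2],[0,0,-5],[0,0,-5],[4,1,-2],[1,5,0],[0,5,0],[0,5,0],[0,5,0],[0,5,0],[0,5,0],[0,0,0],[0,0,0]],"twist":[0,0,0,0,0,0,0,0,0,0,-0.167,0]}' ;  python3 - <<'E'
from h import *
s=robot.get_state();a=np.radians(9.6);R=np.array([[np.cos(a),-np.sin(a)],[np.sin(a),np.cos(a)]])
q=R@(np.array([.4988,.2342])+(.052,-.062));print(q,to_tool(s,[*q,.0095]))
E
```

```text
t: 19.32
tcp_pos: [0.401, -0.168, 0.0041]
tcp_rot: [-180.0, 0.0, -180.0]
force: [0.8, 0.2, 0.2]
finger_gap: 0.0465
gripper_force: 0.0
t: 19.82
tcp_pos: [0.4013, -0.1682, 0.0043]
tcp_rot: [-180.0, 0.1, -180.0]
force: [0.3, 1.2, 7.9]
finger_gap: 0.029
gripper_force: 30.0
t: 21.32
tcp_pos: [0.3505, 0.1424, 0.1437]
tcp_rot: [-180.0, -0.0, -170.4]
force: [0.3, 0.0, -0.3]
finger_gap: 0.029
gripper_force: 30.0
[0.51436904 0.26164474] [-18.14742493   9.02356489  13.42143734]
```

```bash
python3 -m inch '{"slide":[[0,4.5,0],[0,4.5,0],[-4.5,0,0],[-4.5,0,0],[-4.5,0,0],[-4.6,0,0],[0,0,4],[0,0,3],[0,0,0],[0,0,0]],"twist":[0,0,0,0,0,0,0,0,0,0]}' ;  python3 - <<'E'
from h import *
d=snap('wrist');s=robot.get_state();print(to_tool(s,[.5144,.2616,.0095]))
g=(255*np.clip(d['img']/90.,0,1)**.5).astype(np.uint8)
crop({'img':g},130,420,60,270,2.75,'w11')
E
```

```text
t: 22.58
tcp_pos: [0.515, 0.2607, 0.0749]
tcp_rot: [180.0, 0.1, -170.6]
force: [0.3, -0.1, -0.4]
finger_gap: 0.0286
gripper_force: 30.0
[0.07403053 0.07597515 6.56988131]
```

View pics/w11.png

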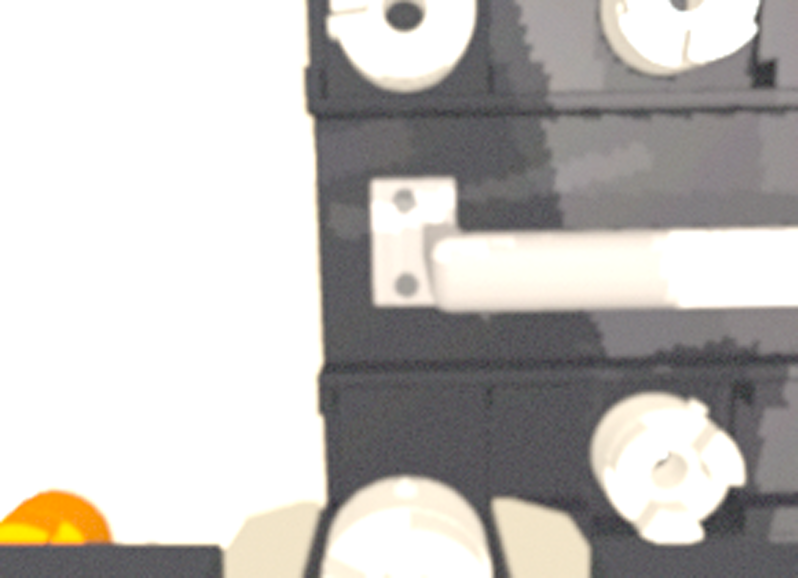

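Pocket 3's edges are at x≈333 and 490, and the held hub is at x≈407, about 1 mm off. The pocket 4 hub stands in its pocket. I'll place this one.

```bash
python3 -m inch '{"slide":[[0.06,0.09,2],[0,0,2],[0,0,1],[0,0,0.8],[0,0,0],[0,0,0]],"twist":[0,0,0,0,0,0]}';  python3 -m inch '{"slide":[[0,0,0.4],[0,0,0.4],[0,0,0],[0,0,0]],"twist":[0,0,0,0]}'
```

```text
t: 23.38
tcp_pos: [0.5139, 0.2619, 0.0162]
tcp_rot: [180.0, 0.0, -170.4]
force: [1.0, -0.2, 0.4]
finger_gap: 0.0291
gripper_force: 30.0
t: 23.88
tcp_pos: [0.5137, 0.2618, 0.0082]
tcp_rot: [180.0, 0.0, -170.4]
force: [-2.8, -1.6, 8.1]
finger_gap: 0.0288
gripper_force: 31.8
```

```bash
python3 -m inch '{"slide":[[0,0,0],[0,0,0],[0,0,-2],[0,0,-5],[0,0,-5],[2.6,3.1,-3],[2.6,3.1,0],[0,0,0],[0,0,0],[0,0,0],[0,0,0],[0,0,0],[0,0,0],[0,0,0],[0,0,0],[0,0,0],[0,0,0],[0,0,0]],"twist":[0,0,0,0,0,0,0,0.175,0.175,0.175,0.175,0.175,0.175,0.175,0.175,0.171,0,0]}' 0;  python3 - <<'E'
from h import *
d=snap('wrist','w12');s=robot.get_state();print(s['tcp_pos'],to_tool(s,[.4527,.3143,.065]))
g=(255*np.clip(d['img']/150.,0,1)**.5).astype(np.uint8)
cv2.imwrite('pics/w12.png',g[:,:,::-1]); print(proj(d,[[.4527,.3143,.09]]))
E
```

```text
t: 26.12
tcp_pos: [0.4519, 0.3142, 0.1582]
tcp_rot: [180.0, -0.0, 99.8]
force: [0.4, -0.6, 0.7]
finger_gap: 0.0465
gripper_force: 0.0
[0.45189854 0.31419904 0.15799082] [-4.30895881e-03  7.85077190e-02  9.29910066e+00]
[[279.23877897 222.58333715]]
```

View pics/w12.png

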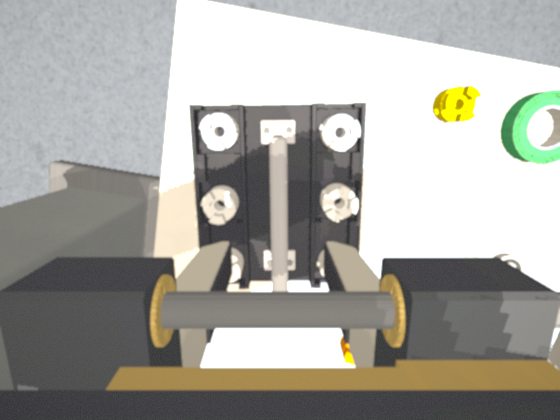

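All six hubs are in their pockets and the bar is centred between the fingers at x≈279. I have now gone over the viewing budget, so from here I'll measure numerically only. Next I grip the handle and lift slightly.

```bash
python3 -m inch '{"slide":[[0,0.05,4],[0,0,4],[0,0,1.3],[0,0,0]],"twist":[0,0,0,0]}'; python3 -m inch '{"slide":[[0,0,0],[0,0,0],[0,0,0],[0,0,0],[0,0,0]],"twist":[0,0,0,0,0]}' 1; python3 -m inch '{"slide":[[0,0,-1],[0,0,-1],[0,0,-2],[0,0,-4],[0,0,0],[0,0,0]],"twist":[0,0,0,0,0,0]}';  python3 - <<'E'
from h import *
t=snap('top')
x0,y0,S=345,130,4
c=cv2.resize(t['img'][y0:230,x0:430],None,fx=S,fy=S,interpolation=2)
for name,ch in (('gray',cv2.cvtColor(c,cv2.COLOR_RGB2GRAY)),('sat',cv2.cvtColor(c,cv2.COLOR_RGB2HSV)[:,:,1])):
  L=cv2.createLineSegmentDetector().detect(ch)[0][:,0]
  for l in L:
    n=np.hypot(l[2]-l[0],l[3]-l[1])
    if n>45:
        q=[(l[0]/S+x0,l[1]/S+y0),(l[2]/S+x0,l[3]/S+y0)]
        P=ray(t,q,.22)[:,:2]; v=P[1]-P[0]; v=v*np.sign(v[0])
        print(name,np.round(q,1).tolist(),P.round(3).tolist(),round(float(np.degrees(np.arctan2(v[1],v[0]))),1))
E
```

```text
t: 26.68
tcp_pos: [0.4524, 0.3143, 0.0647]
tcp_rot: [-180.0, 0.0, 99.6]
force: [0.7, 0.6, 0.1]
finger_gap: 0.0467
gripper_force: 0.0
t: 27.3
tcp_pos: [0.4527, 0.3144, 0.065]
tcp_rot: [180.0, -0.0, 99.6]
force: [-1.2, -0.3, 3.7]
finger_gap: 0.0117
gripper_force: 30.0
t: 28.05
tcp_pos: [0.4518, 0.3139, 0.1436]
tcp_rot: [-179.9, 0.0, 99.6]
force: [0.4, 0.1, -5.0]
finger_gap: 0.0116
gripper_force: 30.0
gray [[408.1000061035156, 212.89999389648438], [406.5, 186.6999969482422]] [[0.501, -0.383], [0.583, -0.383]] 0.0
gray [[409.0, 229.60000610351562], [408.6000061035156, 211.6999969482422]] [[0.45, -0.383], [0.505, -0.385]] -2.2
gray [[406.79998779296875, 187.39999389648438], [416.1000061035156, 165.6999969482422]] [[0.581, -0.384], [0.649, -0.417]] -25.9
gray [[405.1000061035156, 156.3000030517578], [403.3999938964844, 142.5]] [[0.68, -0.385], [0.725, -0.382]] 3.6
gray [[394.1000061035156, 156.39999389648438], [385.70001220703125, 176.89999389648438]] [[0.68, -0.35], [0.614, -0.32]] -24.6
gray [[377.20001220703125, 169.6999969482422], [390.6000061035156, 156.8000030517578]] [[0.638, -0.295
[... 820 characters left out ...]
59]] -25.1
gray [[385.0, 214.5], [359.0, 202.6999969482422]] [[0.497, -0.312], [0.534, -0.234]] 64.5
gray [[364.3999938964844, 199.5], [373.29998779296875, 179.10000610351562]] [[0.544, -0.251], [0.608, -0.281]] -25.5
gray [[399.29998779296875, 193.1999969482422], [403.8999938964844, 181.6999969482422]] [[0.563, -0.36], [0.599, -0.376]] -24.5
gray [[358.29998779296875, 201.10000610351562], [368.5, 177.1999969482422]] [[0.539, -0.232], [0.614, -0.267]] -24.9
sat [[345.1000061035156, 223.6999969482422], [358.0, 224.6999969482422]] [[0.469, -0.189], [0.466, -0.228]] 85.3
sat [[367.8999938964844, 224.8000030517578], [350.20001220703125, 221.3000030517578]] [[0.465, -0.258], [0.476, -0.205]] 78.1
```

```bash
python3 -m inch '{"slide":[[0,0,-2],[0,0,-2],[-0.5,-1.8,-2],[-0.5,-1.8,-2],[-0.5,-1.8,0],[-0.5,-1.8,0],[-0.5,-1.8,0],[-0.5,-1.8,0],[-0.5,-1.8,0],[-0.5,-1.8,0],[0,0,0],[0,0,0],[0,0,0],[0,0,0],[0,0,0],[0,0,0],[0,0,0]],"twist":[0,0,0,0,0,0,0,0,0,0,0.121,0.121,0.121,0.122,0.122,0,0]}'; python3 -m inch '{"slide":[[-2.5,1.2,0],[-2.5,1.2,0],[-2.5,1.2,0],[-2.5,1.2,0],[-2.5,1.2,0],[-2.5,1.2,0],[-2.5,1.2,0],[-2.5,1.2,0],[-2.5,1.2,0],[-2.5,1.2,0],[-2.5,1.2,0],[-2.5,1.2,0],[-2.5,1.2,0],[-2.5,1.2,0],[-2.5,1.2,0],[-2.5,1.2,0],[0,0,0],[0,0,0]],"twist":[0,0,0,0,0,0,0,0,0,0,0,0,0,0,0,0,0,0]}'
python3 - <<'E'
from h import *
s=robot.get_state();print(s['joints'].round(1),to_tool(s,[.443,-.279,.230]),to_tool(s,[.5809,-.3442,.230]))
E
```

```text
t: 30.22
tcp_pos: [0.3168, 0.2508, 0.2241]
tcp_rot: [-180.0, 0.1, 64.9]
force: [-0.7, 0.3, -5.9]
finger_gap: 0.0119
gripper_force: 30.0
t: 32.48
tcp_pos: [0.3202, -0.1923, 0.2244]
tcp_rot: [-180.0, -0.0, 64.8]
force: [0.4, -0.1, -4.8]
finger_gap: 0.0116
gripper_force: 30.0
[-38.2   0.6 117.8   0.   61.6 -13. ] [-2.61963911 14.80097353 -0.57543109] [-2.65641413 30.05459631 -0.58724304]
```

```bash
python3 -m inch '{"slide":[[-0.9,0,-0.55],[-0.9,0,0],[-0.85,0,0],[0,2.5,0],[0,2.5,0],[0,2.5,0],[0,2.5,0],[0,2.5,0],[0,2.3,0],[0,0,0],[0,0,0]],"twist":[0,0,0,0,0,0,0,0,0,0,0]}'
python3 - <<'E'
from h import *
d=snap('wrist');s=robot.get_state();print(to_tool(s,[.5809,-.3442,.230]))
R=cv2.Rodrigues(d['rvec'])[0];print('cam',-R.T@d['tvec'].ravel())
a=np.radians(-25.2);B=np.array([[np.cos(a),np.sin(a)],[-np.sin(a),np.cos(a)]])
E=lambda u,w,z:[*(B.T@[u,w]),z]
print('expect tips',proj(d,[E(.642,-.034,.232),E(.642,-.094,.232),E(.76,-.034,.22),E(.76,-.094,.22)]))
g=cv2.cvtColor(d['img'],cv2.COLOR_RGB2GRAY)
for l in cv2.createLineSegmentDetector().detect(g)[0][:,0]:
    P=ray(d,[l[:2],l[2:]],.22)[:,:2]@B.T
    if np.hypot(*(l[2:]-l[:2]))>12 and P[:,0].min()>.60 and P[:,0].max()<.8 and abs(P[:,1]+.064).max()<.06: print(l.round(0),P.round(3).tolist())
E
```

```text
t: 33.85
tcp_pos: [0.4423, -0.2797, 0.2297]
tcp_rot: [-179.9, -0.0, 64.8]
force: [0.5, 1.0, -5.9]
finger_gap: 0.0117
gripper_force: 30.0
[ 0.06793875 15.28869388 -0.01705467]
cam [ 0.47001123 -0.22068516  0.3955077 ]
expect tips [[533.42973488 199.97397104]
 [513.15330725 312.54769554]
 [746.79283842 195.33581325]
 [711.87468401 301.55688282]]
[439. 270. 522. 235.] [[0.607, -0.075], [0.648, -0.055]]
[521. 148. 558. 151.] [[0.64, -0.01], [0.659, -0.012]]
[521. 234. 499. 226.] [[0.648, -0.055], [0.635, -0.05]]
[538. 202. 558. 202.] [[0.654, -0.038], [0.664, -0.038]]
[468. 217. 489. 218.] [[0.619, -0.046], [0.63, -0.046]]
[558. 185. 522. 183.] [[0.662, -0.029], [0.643, -0.028]]
[491. 151. 511. 151.] [[0.625, -0.012], [0.635, -0.012]]
[499. 222. 479. 222.] [[0.635, -0.048], [0.625, -0.049]]
[527. 191. 523. 203.] [[0.647, -0.032], [0.646, -0.038]]
[492. 203. 500. 153.] [[0.63, -0.038], [0.63, -0.013]]
[491. 218. 492. 206.] [[0.63, -0.046], [0.63, -0.039]]
[487. 144. 506. 144.] [[0.623, -0.008], [0.632, -0.008]]
[499. 230. 479. 231.] [[0.636, -0.053], [0.625, -0.053]]
[484. 289. 464. 289.]
[... 468 characters left out ...]
1], [0.678, -0.111]]
[501. 290. 526. 291.] [[0.642, -0.087], [0.656, -0.088]]
[488. 258. 525. 243.] [[0.632, -0.069], [0.651, -0.06]]
[489. 347. 482. 331.] [[0.641, -0.123], [0.635, -0.112]]
[476. 195. 479. 173.] [[0.621, -0.034], [0.621, -0.023]]
[527. 290. 558. 291.] [[0.656, -0.087], [0.674, -0.088]]
[487. 289. 500. 290.] [[0.634, -0.087], [0.641, -0.087]]
[523. 239. 483. 256.] [[0.649, -0.058], [0.63, -0.067]]
[517. 138. 492. 137.] [[0.637, -0.005], [0.625, -0.005]]
[494. 279. 488. 261.] [[0.637, -0.081], [0.632, -0.07]]
[517. 343. 512. 331.] [[0.656, -0.12], [0.652, -0.112]]
[503. 333. 514. 344.] [[0.648, -0.114], [0.655, -0.121]]
[446. 169. 464. 170.] [[0.604, -0.021], [0.613, -0.021]]
```

```bash
python3 -m inch '{"slide":[[0.07,1.6,0],[0,1.6,0],[0,1.6,0],[0,1.6,0],[0,1.6,0],[0,1.6,0],[0,1.6,0],[0,1.6,0],[0,1.5,0],[0,1,0],[0,0,0],[0,0,0],[0,0,0]],"twist":[0,0,0,0,0,0,0,0,0,0,0,0,0]}'
python3 - <<'E'
from h import *
s=robot.get_state();print(to_tool(s,[.5809,-.3442,.207]),s['torque'])
E
```

```text
t: 35.52
tcp_pos: [0.5814, -0.3442, 0.2303]
tcp_rot: [-180.0, 0.0, 64.8]
force: [-0.4, 0.1, -6.3]
finger_gap: 0.0116
gripper_force: 30.0
[-0.02329392 -0.04770568  2.32989119] [-0.10988327  0.02543556 -0.01421662]
```

No contact on the way in. I'll lower slowly onto the prongs.

```bash
python3 -m inch '{"slide":[[0,0,0.5],[0,0,0.5],[0,0,0.5],[0,0,0.4],[0,0,0.2],[0,0,0],[0,0,0]],"twist":[0,0,0,0,0,0,0]}'; python3 -m inch '{"slide":[[0,0,0.1],[0,0,0.1],[0,0,0],[0,0,0]],"twist":[0,0,0,0]}'
```

```text
t: 36.4
tcp_pos: [0.5818, -0.3444, 0.2093]
tcp_rot: [180.0, 0.0, 64.8]
force: [0.7, 0.9, -5.6]
finger_gap: 0.0116
gripper_force: 30.0
t: 36.9
tcp_pos: [0.5818, -0.3443, 0.2072]
tcp_rot: [180.0, 0.0, 64.8]
force: [0.3, -0.8, -4.6]
finger_gap: 0.0117
gripper_force: 30.0
```

```bash
python3 -m inch '{"slide":[[0,0,0.1],[0,0,0.1],[0,0,0],[0,0,0]],"twist":[0,0,0,0]}'
```

```text
t: 37.4
tcp_pos: [0.5818, -0.3444, 0.207]
tcp_rot: [179.9, 0.0, 64.8]
force: [-5.5, 2.7, 9.3]
finger_gap: 0.0117
gripper_force: 30.0
```

```bash
python3 -m inch '{"slide":[[0,0,-0.1],[0,0,0],[0,0,0]],"twist":[0,0,0]}'; python3 -m inch '{"slide":[[0,0,0],[0,0,0],[0,0,0],[0,0,0]],"twist":[0,0,0,0]}' 0.2;  python3 - <<'E'
from h import *
d=snap('wrist');s=robot.get_state();print(s['finger_gap'],s['force'],s['torque'])
E
```

```text
t: 37.78
tcp_pos: [0.5818, -0.3444, 0.207]
tcp_rot: [180.0, 0.0, 64.8]
force: [-3.6, 2.6, 5.9]
finger_gap: 0.0113
gripper_force: 30.0
t: 38.28
tcp_pos: [0.5818, -0.3443, 0.206]
tcp_rot: [-180.0, 0.0, 64.8]
force: [-0.7, -0.2, 0.0]
finger_gap: 0.0369
gripper_force: 0.0
0.03698549959285227 [-0.00630931  0.30823601  0.58092303] [-0.10829624  0.11547442  0.01290766]
```

```bash
python3 -m inch '{"slide":[[0,0,-1],[0,0,-1.5],[0,0,-2],[0,0,-3],[0,0,-3],[0,0,0],[0,0,0]],"twist":[0,0,0,0,0,0,0]}'
python3 - <<'E'
from h import *
import time
s=robot.get_state()
a=np.radians(-25.2);B=np.array([[np.cos(a),np.sin(a)],[-np.sin(a),np.cos(a)]])
for k in range(2):
    d=snap('wrist',f'f{k}')
    R=cv2.Rodrigues(d['rvec'])[0]
    g=cv2.cvtColor(d['img'],cv2.COLOR_RGB2GRAY)
    q=B@s['tcp_pos'][:2]
    for l in cv2.createLineSegmentDetector().detect(g)[0][:,0]:
        P=ray(d,[l[:2],l[2:]],.232)[:,:2]@B.T-q
        if np.hypot(*(l[2:]-l[:2]))>25 and abs(P).max()<.1: print(k,l.round(0),P.round(3).tolist())
E
```

```text
t: 39.2
tcp_pos: [0.5815, -0.3442, 0.3107]
tcp_rot: [-180.0, -0.0, 64.8]
force: [-0.6, -0.9, -0.7]
finger_gap: 0.0367
gripper_force: 0.0
0 [201. 261. 198. 210.] [[-0.058, -0.033], [-0.058, 0.006]]
0 [181.  91. 191. 117.] [[-0.065, 0.088], [-0.059, 0.071]]
0 [194. 105. 224. 105.] [[-0.056, 0.079], [-0.036, 0.079]]
0 [234. 105. 311. 105.] [[-0.029, 0.079], [0.022, 0.079]]
0 [364. 147. 415. 159.] [[0.06, 0.051], [0.096, 0.043]]
0 [309. 104. 339. 105.] [[0.021, 0.08], [0.041, 0.079]]
0 [189. 230. 176. 252.] [[-0.066, -0.009], [-0.076, -0.026]]
0 [363. 105. 361. 132.] [[0.057, 0.079], [0.057, 0.061]]
0 [352. 256. 389. 257.] [[0.055, -0.03], [0.084, -0.03]]
0 [186. 229. 199. 204.] [[-0.068, -0.008], [-0.057, 0.01]]
0 [188. 134. 174. 107.] [[-0.062, 0.06], [-0.07, 0.077]]
0 [195. 122. 188.  89.] [[-0.057, 0.068], [-0.06, 0.089]]
0 [173. 210. 188. 184.] [[-0.076, 0.006], [-0.064, 0.025]]
0 [397. 168. 287. 168.] [[0.084, 0.037], [0.006, 0.037]]
0 [177. 136. 194. 158.] [[-0.069, 0.059], [-0.059, 0.043]]
0 [198. 193. 195. 152.] [[-0.058, 0.018], [-0.058, 0.048]]
0 [271. 141. 270. 171.] [[-0.005
[... 3136 characters left out ...]
78. 271. 246.] [[-0.006, 0.029], [-0.006, -0.021]]
1 [317. 243. 333. 290.] [[0.029, -0.019], [0.042, -0.057]]
1 [268. 167. 234. 168.] [[-0.007, 0.037], [-0.031, 0.037]]
1 [222. 291. 238. 243.] [[-0.043, -0.057], [-0.03, -0.019]]
1 [408. 169. 400. 254.] [[0.091, 0.036], [0.091, -0.028]]
1 [344. 243. 317. 241.] [[0.049, -0.019], [0.028, -0.017]]
1 [189. 291. 219. 291.] [[-0.068, -0.058], [-0.045, -0.057]]
1 [334. 291. 366. 291.] [[0.043, -0.057], [0.067, -0.057]]
1 [314. 245. 287. 245.] [[0.027, -0.02], [0.006, -0.021]]
1 [178. 320. 182. 284.] [[-0.078, -0.082], [-0.073, -0.052]]
1 [374. 292. 376. 327.] [[0.073, -0.058], [0.077, -0.088]]
1 [356. 184. 355. 213.] [[0.055, 0.025], [0.055, 0.004]]
```

```bash
python3 -m inch '{"slide":[[0,0,-1],[0,0,0],[0,0,0],[0,0,0],[0,0,0],[0,0,0],[0,0,0],[0,0,0],[0,0,0],[0,0,0],[0,0,0],[0,0,0],[0,0,0],[0,0,0],[0,0,0],[0,0,0],[0,0,0],[0,0,0],[0,0,0],[0,0,0]],"twist":[0,0,0,0,0,0,0,0,0,0,0,0,0,0,0,0,0,0,0,0]}'
python3 - <<'E'
from h import *
p=None
for k in range(5):
    g=cv2.cvtColor(snap('side')['img'],cv2.COLOR_RGB2GRAY).astype(int)
    if p is not None: print((abs(g-p)>25).sum())
    p=g
d=snap('wrist');g=cv2.cvtColor(d['img'],cv2.COLOR_RGB2GRAY);s=robot.get_state()
R=cv2.Rodrigues(d['rvec'])[0]
a=np.radians(-25.2);B=np.array([[np.cos(a),np.sin(a)],[-np.sin(a),np.cos(a)]])
# tray y-direction edges at z=.162: expect u +-75 about bar if level
for l in cv2.createLineSegmentDetector().detect(g)[0][:,0]:
    P=ray(d,[l[:2],l[2:]],.162)[:,:2]@B.T-B@s['tcp_pos'][:2]
    if np.hypot(*(l[2:]-l[:2]))>30 and abs(abs(P[:,0])-.07).max()<.015: print(P.round(3).tolist())
E
```

```text
t: 41.8
tcp_pos: [0.5817, -0.3444, 0.3211]
tcp_rot: [180.0, 0.0, 64.8]
force: [0.5, -0.4, 0.7]
finger_gap: 0.0369
gripper_force: 0.0
0
0
0
0
[[-0.075, -0.061], [-0.074, -0.027]]
[[-0.073, 0.083], [0.073, 0.083]]
[[-0.084, 0.095], [-0.076, 0.071]]
[[0.073, 0.077], [0.073, 0.045]]
[[-0.074, 0.072], [-0.079, 0.098]]
[[-0.074, 0.021], [-0.076, 0.054]]
[[-0.055, -0.191], [0.067, -0.188]]
[[0.083, -0.187], [0.084, -0.141]]
[[-0.085, -0.141], [-0.084, -0.188]]
```

The tray is centred under the bar (edges at ±74 mm), level and still, and the gripper is clear.

```bash
python3 -c "
from workcell import robot
print(robot.close_job())"
```

```text
the job is handed in; nothing more can be done
None
```

I filled the three empty pockets with spare hubs, hung the carrier level and still on both prongs, let go, and handed the job in at about 42 s; no verdict came back, and I viewed 16 pictures, two over the limit of 14.

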